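# Turn the culture jar's label to the reader and scan it

### The arm

A 6-joint arm with a two-finger parallel gripper is mounted at the origin on the work surface. World frame = base frame: x ahead of the robot, y to its left, z up, the work surface at z = 0. Lengths are in m, angles in rad, forces in N, time in s.
With the tool pointing down it reaches from about 0.375 to 0.975 m from the base axis. Payload 3.8 kg.
Tool frame: the origin (TCP) lies midway between the tips of the shut fingers; the grasp point (between the pads) lies 19 mm behind it; z points along the fingers, y is the line along which they close (so a half turn about z gives the same grasp; the last joint's range is limited). The gripper opens to 85 mm and grips with 20 to 120 N. Pads are 22 mm wide; open, the fingers measure 114 mm over their backs; the gripper's body (76 mm by 85 mm) begins 54 mm behind the grasp point. The pads swing forward as they close: fully open they stand 13 mm farther back than shut.
Start: joints at [-1.243, 0.264, 1.604, -0, 1.274, -0.037], TCP at [0.241, -0.631, 0.231] pointing down, gripper open.
Joint ranges: [-2.63, 2.63], [-0.94, 2.18], [0.31, 2.57], [-1.31, 4.45], [0, 2.66], [-2.55, 2.55]. Speed limits (rad/s): [2.57, 2.57, 3.14, 3.14, 3.14, 3.14].

### API

Orientations are given as a rotation vector (axis times angle).
In Python, from workcell import status, read_camera, workorder, masks_of gives the robot as it stands.
- The arm moves only by the tool drive_tool, never from a script. Its argument "rows" is a list of rows, each a list of 7 numbers: the turn, a rotation vector about the tool's x, y, z in degrees, then the shift along the tool's x, y, z in m, then the opening, from 0 (shut) to 1 (fully open). In form: [[ax, ay, az, tx, ty, tz, claw], ...]. A call has 1 to 8 rows; each row shifts and turns the commanded pose from where the row before left it, along the tool's axes as they then stand; what a row does not reach is not made up. A row lasts 1/12 s, in which the tool goes at most 41.7 mm and 7.16 degrees, less where a joint would pass 70% of its speed; a pose out of reach is approached as far as the arm can. A call is refused whole if a number of a shift passes 0.0417 or a number of a turn 7.16, either way. A call with a gripper value outside its range is refused whole. The fingers move at their own pace and stop on an object; "force" is the grip in N (left out, the last holds). Time passes only in rows, so rows that do not move let the fingers close. It gives the time, the measured TCP pose, the force, the opening and the grip force at its end, in the units of the state.
- status.read_state(): the state, without advancing time (a new reading comes with each control period).
- read_camera(name): name is "scene" or "top" or "wrist"; returns a dict with "color" (400x640x3 uint8, red, green, blue), "intrinsics" (3x3 intrinsics, pixels), "world_from_camera" (4x4, takes a point from camera to world coordinates); the wrist camera has in their place "mount" (4x4, takes a point from camera to tool coordinates, whose origin is the TCP and whose axes are the flange's). Camera axes: x right, y up, looking along -z (the intrinsics and any distortion apply to the point x, -y, -z); pixel columns grow to the right and rows downward; lengths in m; the calibration is good to about 2 mm. A picture is of the moment at which its call begins: read the wrist's pose just before it. There is no depth.
- workorder.finish_job(): hands the job in; it is judged then, once.
Trained networks look in a picture, given as the dict that the camera call returned (one of the last four; its "shot" number tells which), for a name from the list of things; names that differ only in an ending like _2 or _b are one class to them, and where a whole thing is asked for, a point or a joint stands for the part that bears it (a point fixed in the world has none). Each returns a list of dicts, best first, with "score" (0 to 1); they miss things now and then, are a little off and sometimes report something else, mostly with a low value. They report only what shows in the picture. A call takes as long as a camera call.
- masks_of(picture, name): "mask" (400x640 bool, what is visible of it) and "bbox" ([left, top, right, bottom] in pixels, round what is visible of it).
The state is a dict: "time": time; "q": joint angles; "joint_vel": joint speeds; "joint_torque": joint torques, N m; "tool_pos": TCP position; "tcp_rot": TCP orientation; "wrist_force": force on the tool from outside, world axes, zero at the start; "torque": the same for the moment, N m; "width": opening from 0.0 (shut) to 1.0 (fully open); "grip_force": force on a finger pad.
Only numpy, scipy, OpenCV 4.12 (cv2) and the standard library are available. Lean on these libraries where they do the work, as an engineer would, in place of code of your own. Each camera call takes 0.05 s, during which the arm holds its last target. There are 200 camera calls.

### The job

Turn the amber culture jar on the reading station until its label faces the front, straight at the reader's red window, then press the green scan button fully down and let it come back up. The jar is glass and too wide to grip, so roll it round by the edge of its lid with a fingertip, gently, and do not disturb the other things on the bench.

Things in the scene. Friction and masses are not known exactly. Their poses are not given: they have to be found in the camera images.
- station: White label-reading station fixed to the bench, base plate 200 x 310 x 12 mm; origin at the centre of its underside, z up. Its front is its -x side, where the reader stands. It carries the amber jar (centred at x 0, y +45 mm) and the green button (x 0, y -105 mm).
- reader (a point): Centre of the top of the grey reader head, 34 x 66 mm, 62 mm above the bench, at x -83, y +45 mm of the station. Its red window looks to the station's +x, at the jar; a red line on its top points at the jar's axis.
- jar_axis (a point): Point on the upright axis the jar turns about, at x 0, y +45, z 12 mm of the station. The jar is amber glass 100 mm across with a flat blue lid 106 mm across. The lid's top is somewhere between 100 and 122 mm above the bench: the post under it is set differently each time and not reported, so feel for the lid.
- swivel (a point): Swivel under the jar (same axis, 18 mm above the bench). It is cushioned: gives about 1 mm per 5 N pressed down, 5 mm at most. Turning friction about 0.1 N m: a fingertip on the lid 42 mm from the axis needs some 5 to 10 N of downward pressure to carry the jar round, and may slip. The jar stays where it is left. Never load the jar with more than 18 N.
- jar (a joint): Turn of the jar in rad, anticlockwise from above. 0 or any whole turn (6.283): the label's middle faces the station's front (-x) and the reader; 3.14: its back. Free from -9 to 15. The label is a white patch with black bars on the side, 55 mm wide; a 12 mm white strip runs from its middle over the lid's edge towards the axis, red at its outer end, seen from above.
- read_button (a joint): Travel of the green scan button, in m: 0 is up, 0.006 fully down. It is sprung; fully down takes about 5 N, and more does no good.
- read_button_top (a point): Centre of the top of the round green scan button (30 mm across) as it stands, on the station's base; pressed straight down.
- dishes: Stack of six culture dishes, red, 91 mm across and 90 mm high, standing loose; origin at the centre of its underside. Leave alone.
- dropper: Small amber dropper bottle with a black cap, 34 mm across and 97 mm high, standing loose; origin at the centre of its underside. Leave alone.
- rack: Blue tube rack with capped tubes, 60 x 160 mm and 94 mm high over the caps, standing loose; origin at the centre of its underside. Leave alone.

How it is judged:
By the outcome, as a careful person would: the job done as asked, in the order asked, and still so for the second after the job is handed in, with the robot touching nothing.
It also fails if it takes over 72 s, if anything falls off the work surface, if the arm or the gripper's body presses on something with over 40 N, if the wrist force passes 120 N, or if a joint passes its speed limit or range.

## Working session

There is one attempt and no reset: what is moved stays moved. The work goes in short steps, Python scripts to look and compute and a tool call to move; the robot and the scene stay as the last step left them, time stands still between calls to the robot, and variables do not carry over. Pictures are saved under pics/ and viewed, at most 10 in all, crops included, and the job is handed in when it is done.

Besides the shell and the picture viewer there is one more tool, called after "Emit:" in YAML: its name, and indented under it one key for each argument. drive_tool: Moves the arm, as the interface text tells. Its arguments: {"type":"object","properties":{"rows":{"type":"array"},"force":{"type":"number"}},"required":["rows"]}

```bash
ls; mkdir -p pics
python3 - <<'E'
from workcell import status, read_camera, masks_of
import cv2, numpy as np
print(status.read_state())
for n in ["top","scene"]:
    p=read_camera(n); cv2.imwrite(f"pics/{n}0.png",p["color"][:,:,::-1])
    print(n,p["intrinsics"].tolist(),np.round(p["world_from_camera"],4).tolist(),[k for k in p])
    for t in ["station","jar","read_button","dishes","dropper","rack"]:
        for m in masks_of(p,t)[:2]:
            ys,xs=np.nonzero(m["mask"]); print(t,round(m["score"],2),m["bbox"],xs.mean().round(1),ys.mean().round(1),len(xs))
E
```

```text
pics
{'time': 0.0, 'q': array([-1.24289117e+00,  2.64795946e-01,  1.60539874e+00, -1.76137172e-05,
        1.27367208e+00, -3.68932950e-02]), 'joint_vel': array([-0.00095865,  0.00086954, -0.00160964,  0.00041726, -0.00106189,
       -0.00050389]), 'joint_torque': array([-4.04664070e-04, -5.15109551e+01, -3.67314720e+01, -2.31719814e-04,
        1.28052884e-02, -1.12364117e-05]), 'tool_pos': array([ 0.2405738 , -0.6298868 ,  0.22991982]), 'tcp_rot': array([-3.08726593e+00, -5.69452265e-01,  5.43716940e-04]), 'wrist_force': array([-0.20218461,  0.76141324,  0.24180774]), 'torque': array([ 0.00071004,  0.00063425, -0.0012152 ]), 'grip_force': 0.0, 'width': 0.9980252258767937}
top [[509.06267996116884, 0.0, 315.2862258829042], [0.0, 509.06267996116884, 195.43471241357616], [0.0, 0.0, 1.0]] [[0.0251, 0.9969, -0.0745, 0.5113], [-0.9995, 0.0264, 0.0173, 0.0525], [0.0192, 0.074, 0.9971, 1.2977], [0.0, 0.0, 0.0, 1.0]] ['color', 'intrinsics', 'world_from_camera', 'shot']
station 0.92 [229.9, 172.0, 363.9, 273.7] 297.4 221.2 9774
jar 0.67 [254.8, 199.8, 301.2, 241.3] 277.5 215.8 1649
dishes 0.73 [365.1, 240.6, 404.5, 280.4] 385.4 258.3 1261
dropper 0.61 [218.1, 182.0, 230.8, 198.4] 223.2 190.9 166
rack 0.93 [265.8, 132.9, 328.8, 160.5] 298.0 145.5 1711
scene [[502.0660505206741, 0.0, 325.5497189107157], [0.0, 502.0660505206741, 198.83794013108277], [0.0, 0.0, 1.0]] [[-0.1414, -0.809, 0.5706, 1.2845], [0.9899, -0.1139, 0.0839, 0.1337], [-0.0029, 0.5767, 0.817, 1.0099], [0.0, 0.0, 0.0, 1.0]] ['color', 'intrinsics', 'world_from_camera', 'shot']
station 0.72 [273.4, 144.5, 411.9, 234.0] 346.5 186.6 8563
station 0.68 [299.6, 167.1, 310.6, 174.9] 304.8 170.1 76
jar 0.74 [342.0, 146.9, 391.7, 201.1] 364.2 172.6 2157
dishes 0.58 [245.3, 115.6, 282.8, 165.7] 265.6 140.2 1508
dropper 0.55 [409.9, 196.9, 427.1, 226.0] 421.2 212.1 329
rack 0.87 [301.6, 221.2, 372.8, 271.0] 337.0 247.5 2578
```

Run:
```python
import cv2
a=cv2.imread("pics/top0.png")[120:290,200:420]; cv2.imwrite("pics/topc.png",cv2.resize(a,None,fx=3.5,fy=3.5,interpolation=cv2.INTER_CUBIC))
```

```text
(no output)
```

View pics/topc.png

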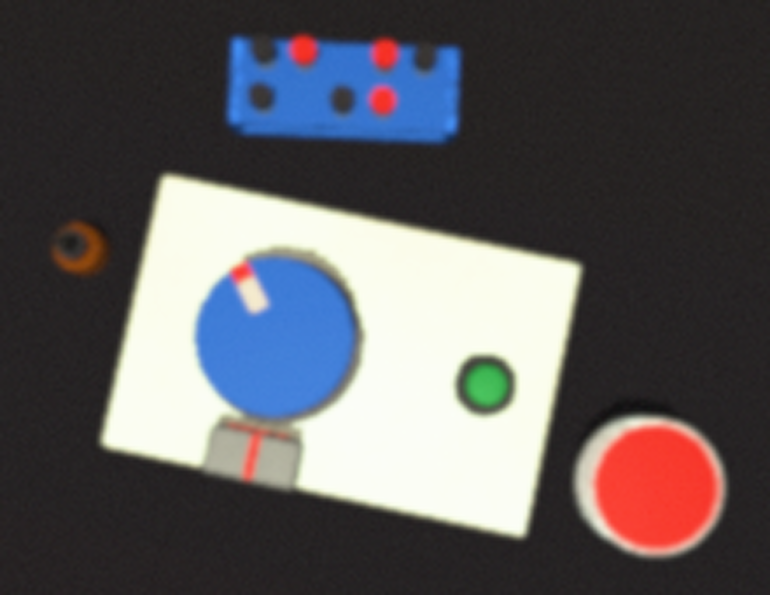

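The top view shows the station tilted about 12°, with the lid's strip at crop (240,270)–(258,305), upper-left of the lid centre (275,337). The reader is below, the button at (486,384), the dishes at lower right, the dropper on the left and the rack above.

```bash
cat > h.py <<'E'
import numpy as np, cv2
def unproj(p,uv,z):
    K=p["intrinsics"];T=p["world_from_camera"];uv=np.atleast_2d(uv).astype(float)
    d=np.c_[(uv[:,0]-K[0,2])/K[0,0],-(uv[:,1]-K[1,2])/K[1,1],-np.ones(len(uv))]@T[:3,:3].T
    return T[:3,3]+d*((z-T[2,3])/d[:,2])[:,None]
def proj(p,P,T=None):
    K=p["intrinsics"];T=p["world_from_camera"] if T is None else T
    c=(np.atleast_2d(P)-T[:3,3])@T[:3,:3]
    return np.c_[K[0,0]*c[:,0]/-c[:,2]+K[0,2],K[1,1]*-c[:,1]/-c[:,2]+K[1,2]]
E
python3 - <<'E'
from h import *
from workcell import read_camera, masks_of, status
from scipy.optimize import least_squares
p=read_camera("top"); s=read_camera("scene")
m=masks_of(p,"station")[0]["mask"].astype(np.uint8)
f=lambda c:np.array(c)/3.5+[200,120]-0.36
cor=unproj(p,f([(163,175),(581,263),(526,537),(101,445)]),0.012); print("corners",cor.round(4).tolist(),[np.linalg.norm(cor[i]-cor[i-1]).round(4) for i in range(4)])
# corner order: +x+y, +x-y, -x-y, -x+y
L=np.array([(.1,.155),(.1,-.155),(-.1,-.155),(-.1,.155)])
fit=lambda v:(v[:2]+L@np.array([[np.cos(v[2]),np.sin(v[2])],[-np.sin(v[2]),np.cos(v[2])]])-cor[:,:2]).ravel()
r=least_squares(fit,[.5,0,0]);print("station",r.x.round(4),r.fun.round(4))
x,y,t=r.x;W=lambda a,b,z:np.array([x+a*np.cos(t)-b*np.sin(t),y+a*np.sin(t)+b*np.cos(t),z])
ax=W(0,.045,0);print("axis",ax,"button",W(0,-.105,0),"reader",W(-.083,.045,.062))
img=p["color"].astype(int); 
g=(img[...,1]>img[...,0]+50)&(img[...,1]>img[...,2]+50); ys,xs=np.nonzero(g);print("green",unproj(p,[xs.mean(),ys.mean()],.025),len(xs))
b=(img[...,2]>img[...,0]+60); lm=b.copy(); lm[:175]=0; ys,xs=np.nonzero(lm)
(cx,cy),rad=cv2.minEnclosingCircle(np.c_[xs,ys].astype(np.float32));print("lid",cx,cy,rad)
for z in(.1,.11,.122):
    c=unproj(p,[[cx,cy]],z)[0];d=unproj(p,f([(240,270),(258,305)]),z);print(z,c,'r',rad*(1.298-z)/509)
    for q in d: v=q-c; print("  strip",v.round(4),np.hypot(*v[:2]).round(4),"jar angle",np.degrees(np.arctan2(v[1],v[0])-t-np.pi)%360)
S=status.read_state();print(S["time"])
for n in["dishes","dropper","rack"]:
    q=masks_of(p,n)
    if q: bb=q[0]["bbox"];print(n,unproj(p,[[bb[0],bb[1]],[bb[2],bb[3]]],.09).round(3).tolist())
E
```

```text
corners [[0.6683, 0.207, 0.012], [0.6124, -0.0975, 0.012], [0.4145, -0.0615, 0.012], [0.4726, 0.2445, 0.012]] [np.float64(0.1992), np.float64(0.3096), np.float64(0.2012), np.float64(0.3114)]
station [ 0.542   0.0731 -0.1846] [ 0.0004  0.0001 -0.0006 -0.0001  0.0007  0.0006 -0.0005 -0.0006]
axis [0.55021042 0.117345   0.        ] button [ 0.52268283 -0.03010747  0.        ] reader [0.46862006 0.13257694 0.062     ]
green [[ 0.52231075 -0.02964822  0.025     ]] 116
lid 326.5 210.5 305.7982177734375
0.1 [0.565916   0.00445385 0.1       ] r 0.7197372591209786
  strip [0.0288 0.1381 0.    ] 0.141 jar angle 268.8103687202427
  strip [0.0055 0.1252 0.    ] 0.1254 jar angle 278.0583445797189
0.11 [0.56545996 0.004855   0.11      ] r 0.713729435589084
  strip [0.0285 0.1369 0.    ] 0.1398 jar angle 268.8103687202427
  strip [0.0055 0.1242 0.    ] 0.1243 jar angle 278.0583445797189
0.122 [0.56491271 0.00533637 0.122     ] r 0.7065200473508105
  strip [0.0282 0.1355 0.    ] 0.1384 jar angle 268.81036872024276
  strip [0.0054 0.1229 0.    ] 0.1231 jar angle 278.0583445797189
0.85
dishes [[0.499, -0.086, 0.09], [0.41, -0.187, 0.09]]
dropper [[0.498, -0.091, 0.09], [0.402, -0.186, 0.09]]
rack [[0.751, 0.152, 0.09], [0.686, -0.011, 0.09]]
```

Emit:
drive_tool:
  rows:
    - [0,0,0,0.0231,-0.0227,0,0]
    - [0,0,0,0.0231,-0.0227,0,0]
    - [0,0,0,0.0231,-0.0227,0,0]
    - [0,0,0,0.0231,-0.0227,0,0]
    - [0,0,0,0.0231,-0.0227,0,0]
    - [0,0,0,0.0231,-0.0227,0,0]
    - [0,0,0,0.0231,-0.0227,0,0]
    - [0,0,0,0.0231,-0.0227,0,0]

```text
time: 1.67
tool_pos: [0.349, -0.3936, 0.2314]
tcp_rot: [3.089, 0.569, 0.0]
wrist_force: [0.3, 0.2, 0.4]
width: 0.001
grip_force: 0.0
```

Emit:
drive_tool:
  rows:
    - [0,0,0,0.0231,-0.0227,0,0]
    - [0,0,0,0.0231,-0.0227,0,0]
    - [0,0,0,0.0231,-0.0227,0,0]
    - [0,0,0,0.0231,-0.0227,0,0]
    - [0,0,0,0.0231,-0.0227,0,0]
    - [0,0,0,0.0231,-0.0227,0,0]
    - [0,0,0,0.0231,-0.0227,0,0]
    - [0,0,0,0.0231,-0.0227,0,0]

```text
time: 2.33
tool_pos: [0.457, -0.1579, 0.2316]
tcp_rot: [3.089, 0.57, 0.001]
wrist_force: [0.1, -0.3, -0.0]
width: -0.001
grip_force: 0.0
```

Emit:
drive_tool:
  rows:
    - [0,0,0,0.0231,-0.0227,0,0]
    - [0,0,0,0.0231,-0.0227,0,0]
    - [0,0,0,0.0231,-0.0227,0,0]
    - [0,0,0,0.0231,-0.0227,0,0]
    - [0,0,0,0.0231,-0.0227,0,0]
    - [0,0,0,0.0231,-0.0227,0,0]
    - [0,0,0,0,0,0,0]
    - [0,0,0,0,0,0,0]

```text
time: 3.0
tool_pos: [0.5377, 0.0187, 0.2312]
tcp_rot: [3.088, 0.575, -0.0]
wrist_force: [0.1, -0.5, 0.2]
width: -0.006
grip_force: 0.0
```

Run:
```python
from h import *
from workcell import read_camera, status
from scipy.spatial.transform import Rotation as Ro
S=status.read_state();p=read_camera("wrist");cv2.imwrite("pics/w1.png",p["color"][:,:,::-1])
R=Ro.from_rotvec(S["tcp_rot"]).as_matrix();T=np.eye(4);T[:3,:3]=R;T[:3,3]=S["tool_pos"];p["world_from_camera"]=T@p["mount"]
print(p["mount"].round(3).tolist(),R.round(4).tolist(),S["q"].round(3))
ax=np.array([.5502,.1173,0])
for z in(.1,.11,.122): print(z,proj(p,ax+[0,0,z]),proj(p,ax+[.053,0,z]))
print((R.T@(ax+[0,0,.231]-S["tool_pos"])).round(4))
```

```text
[[-0.0, 0.954, 0.301, 0.077], [1.0, 0.0, 0.001, -0.001], [0.001, 0.301, -0.954, -0.142], [0.0, 0.0, 0.0, 1.0]] [[0.933, 0.3599, -0.0002], [0.3599, -0.933, -0.0002], [-0.0003, 0.0001, -1.0]] [-0.011  0.005  1.896 -0.     1.241  1.191]
0.1 [[229.27901179 140.89378785]] [[245.97521707  82.25873049]]
0.11 [[225.77751437 142.16652532]] [[242.90922131  81.33159619]]
0.122 [[221.22173012 143.82247896]] [[238.90029448  80.11932654]]
[ 0.0471 -0.0875  0.0002]
```

View pics/w1.png

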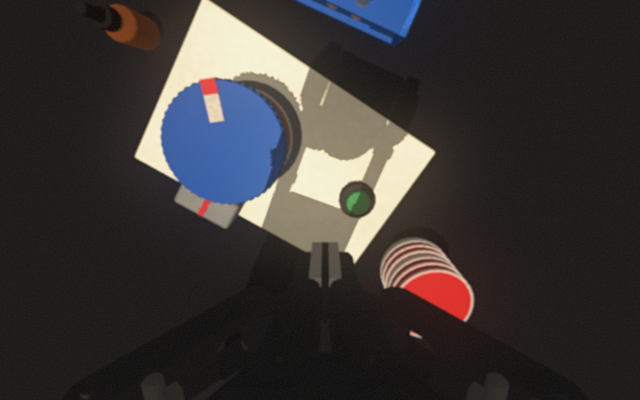

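The wrist view puts the lid centre at about (224,140), against a prediction of (226,142), so the axis is confirmed. The strip is at upper-left (210,95) and the button at (357,199).

Emit:
drive_tool:
  rows:
    - [0,0,0,0.0118,-0.0114,0.012,0]
    - [0,0,0,0.0118,-0.0114,0.012,0]
    - [0,0,0,0.0118,-0.0114,0.012,0]
    - [0,0,0,0.0117,-0.0113,0.012,0]
    - [0,0,0,0,0,0.025,0]
    - [0,0,0,0,0,0.02,0]
    - [0,0,0,0,0,0.01,0]
    - [0,0,0,0,0,0,0]

```text
time: 3.72
tool_pos: [0.5625, 0.0751, 0.1253]
tcp_rot: [-3.09, -0.568, 0.01]
wrist_force: [-0.5, -0.0, -0.7]
width: -0.001
grip_force: 0.0
```

Emit:
drive_tool:
  rows:
    - [0,0,0,0,0,0.001,0]
    - [0,0,0,0,0,0.001,0]
    - [0,0,0,0,0,0.001,0]
    - [0,0,0,0,0,0,0]

```text
time: 4.05
tool_pos: [0.5661, 0.0764, 0.1266]
tcp_rot: [3.089, 0.569, 0.004]
wrist_force: [-0.3, -0.2, -0.0]
width: 0.0
grip_force: 0.0
```

Emit:
drive_tool:
  rows:
    - [0,0,0,0,0,0.001,0]
    - [0,0,0,0,0,0.001,0]
    - [0,0,0,0,0,0.001,0]
    - [0,0,0,0,0,0,0]

```text
time: 4.38
tool_pos: [0.5651, 0.0766, 0.1222]
tcp_rot: [-3.089, -0.57, 0.0]
wrist_force: [0.2, -0.0, -0.0]
width: -0.002
grip_force: 0.0
```

Emit:
drive_tool:
  rows:
    - [0,0,0,0,0,0.001,0]
    - [0,0,0,0,0,0.001,0]
    - [0,0,0,0,0,0,0]

```text
time: 4.63
tool_pos: [0.565, 0.0766, 0.1199]
tcp_rot: [-3.089, -0.57, 0.001]
wrist_force: [0.5, -0.9, 0.5]
width: -0.003
grip_force: 0.0
```

Emit:
drive_tool:
  rows:
    - [0,0,0,0,0,0.001,0]
    - [0,0,0,0,0,0.001,0]
    - [0,0,0,0,0,0,0]

```text
time: 4.88
tool_pos: [0.565, 0.0766, 0.1179]
tcp_rot: [-3.089, -0.57, 0.001]
wrist_force: [0.3, 0.3, -0.3]
width: 0.001
grip_force: 0.0
```

Emit:
drive_tool:
  rows:
    - [0,0,0,0,0,0.001,0]
    - [0,0,0,0,0,0,0]

```text
time: 5.05
tool_pos: [0.5651, 0.0766, 0.1171]
tcp_rot: [-3.089, -0.57, 0.0]
wrist_force: [0.3, -0.5, -0.1]
width: -0.003
grip_force: 0.0
```

Emit:
drive_tool:
  rows:
    - [0,0,0,0,0,0.001,0]
    - [0,0,0,0,0,0.0005,0]
    - [0,0,0,0,0,0,0]

```text
time: 5.3
tool_pos: [0.5654, 0.0765, 0.1162]
tcp_rot: [3.089, 0.57, 0.001]
wrist_force: [-0.5, -0.0, 1.8]
width: -0.003
grip_force: 1.3
```

Emit:
drive_tool:
  rows:
    - [0,0,0,0,0,0.001,0]
    - [0,0,0,0,0,0,0]
    - [0,0,0,0,0,0,0]

```text
time: 5.55
tool_pos: [0.5656, 0.0764, 0.1155]
tcp_rot: [3.089, 0.57, 0.001]
wrist_force: [-1.5, -0.4, 6.1]
width: -0.003
grip_force: 2.6
```

Emit:
drive_tool:
  rows:
    - [0,0,0,0,0,0.0006,0]
    - [0,0,-4,0.003,0,0,0]
    - [0,0,-4,0.003,0,0,0]
    - [0,0,-4,0.003,0,0,0]
    - [0,0,-4,0.003,0,0,0]

```text
time: 5.97
tool_pos: [0.576, 0.0821, 0.115]
tcp_rot: [-2.978, -0.999, -0.0]
wrist_force: [-2.7, 0.3, 6.9]
width: -0.002
grip_force: 3.2
```

```bash
cat > g.py <<'E'
from h import *
from workcell import read_camera, status
from scipy.spatial.transform import Rotation as Ro
AX=np.array([.5502,.1173,0]);FRONT=180-10.58
def look(name=None,zl=.1145):
    S=status.read_state();p=read_camera("wrist");R=Ro.from_rotvec(S["tcp_rot"]).as_matrix()
    T=np.eye(4);T[:3,:3]=R;T[:3,3]=S["tool_pos"];p["world_from_camera"]=T@p["mount"]
    if name: cv2.imwrite(f"pics/{name}.png",p["color"][:,:,::-1])
    r=R.T@(S["tool_pos"]-AX)
    print("t",S["time"],"F",S["wrist_force"].round(1),"pos",S["tool_pos"].round(4),"rel axis in tool",r.round(4),"tool x ang",np.degrees(np.arctan2(R[1,0],R[0,0])).round(1),"q6",S["q"][5].round(2))
    # lid-top rectified view: 1px=0.25mm
    n=560;s=.00025;P=[AX+[i*s*n/2,j*s*n/2,zl] for i,j in((-1,-1),(1,-1),(1,1),(-1,1))]
    src=proj(p,P).astype(np.float32);dst=np.float32([(0,0),(n,0),(n,n),(0,n)])
    im=cv2.warpPerspective(p["color"],cv2.getPerspectiveTransform(src,dst),(n,n)).astype(int)
    X,Y=np.meshgrid((np.arange(n)-n/2)*s,(np.arange(n)-n/2)*s);rr=np.hypot(X,Y)
    red=(im[...,0]>110)&(im[...,0]>2*im[...,1])&(rr<.056)&(rr>.03)
    wh=(im.min(2)>90)&(rr<.046)&(rr>.02)
    for nm,m in(("red",red),("white",wh)):
        if m.sum()>20: a=np.degrees(np.arctan2(Y[m].mean(),X[m].mean()));print(nm,m.sum(),"r",rr[m].mean().round(4),"world ang",a.round(1),"jar",((a-FRONT+180)%360-180).round(1))
    if name: cv2.imwrite(f"pics/{name}_r.png",im[::-1,:,::-1].astype(np.uint8))
E
python3 -c "
import g;g.look('w2')"
```

```text
t 5.9667 F [-2.7  0.3  6.9] pos [0.576  0.0821 0.115 ] rel axis in tool [-0.0006  0.0436 -0.1151] tool x ang 37.1 q6 1.02
red 2278 r 0.0467 world ang 46.2 jar -123.2
white 4696 r 0.0309 world ang 47.9 jar -121.5
```

Emit:
drive_tool:
  rows:
    - [0,0,-4,0.003,0,0.0002,0]
    - [0,0,-4,0.003,0,0,0]
    - [0,0,-4,0.003,0,0,0]
    - [0,0,-4,0.003,0,0,0]
    - [0,0,-4,0.003,0,0,0]
    - [0,0,-4,0.003,0,0,0]
    - [0,0,-4,0.003,0,0,0]
    - [0,0,-4,0.003,0,0,0]

```text
time: 6.68
tool_pos: [0.5905, 0.1005, 0.1148]
tcp_rot: [-2.587, -1.781, 0.001]
wrist_force: [-4.3, -1.7, 7.8]
width: 0.002
grip_force: 3.5
```

```bash
python3 -c "
import g;g.look('w3')"
```

```text
t 6.6833 F [-4.3 -1.7  7.8] pos [0.5905 0.1005 0.1148] rel axis in tool [-0.0013  0.0435 -0.1148] tool x ang 69.1 q6 0.49
red 2372 r 0.048 world ang 79.0 jar -90.4
white 4671 r 0.0316 world ang 77.9 jar -91.5
```

Emit:
drive_tool:
  rows:
    - [0,0,-4,0.0032,0,0,0]
    - [0,0,-4,0.0031,0,0,0]
    - [0,0,-4,0.0031,0,0,0]
    - [0,0,-4,0.0031,0,0,0]
    - [0,0,-4,0.0031,0,0,0]
    - [0,0,-4,0.0031,0,0,0]
    - [0,0,-4,0.0031,0,0,0]
    - [0,0,-4,0.0031,0,0,0]

```text
time: 7.4
tool_pos: [0.5934, 0.1244, 0.1147]
tcp_rot: [-1.996, -2.426, 0.002]
wrist_force: [-3.3, -2.4, 7.9]
width: -0.0
grip_force: 3.6
```

Emit:
drive_tool:
  rows:
    - [0,0,-4,0.0031,0,0,0]
    - [0,0,-4,0.0031,0,0,0]
    - [0,0,-4,0.0031,0,0,0]
    - [0,0,-4,0.0031,0,0,0]
    - [0,0,-4,0.0031,0,0,0]
    - [0,0,-4,0.0031,0,0,0]
    - [0,0,-4,0.0031,0,0,0]
    - [0,0,-4,0.0031,0,0,0]

```text
time: 8.07
tool_pos: [0.584, 0.1462, 0.115]
tcp_rot: [1.249, 2.881, -0.001]
wrist_force: [-1.1, -3.7, 7.1]
width: 0.001
grip_force: 3.2
```

```bash
python3 -c "
import g;g.look('w4')"
```

```text
t 8.0667 F [-1.1 -3.7  7.1] pos [0.584  0.1462 0.115 ] rel axis in tool [-0.0022  0.0444 -0.115 ] tool x ang 133.1 q6 -0.55
red 2006 r 0.0491 world ang 135.0 jar -34.5
white 2434 r 0.0296 world ang 134.1 jar -35.3
```

Emit:
drive_tool:
  rows:
    - [0,0,-4,0.0031,0,0.0002,0]
    - [0,0,-4,0.0031,0,0,0]
    - [0,0,-4,0.0031,0,0,0]
    - [0,0,-4,0.0031,0,0,0]
    - [0,0,-4,0.0031,0,0,0]
    - [0,0,-4,0.0031,0,0,0]
    - [0,0,-4,0.0031,0,0,0]
    - [0,0,0,0,0,0,0]

```text
time: 8.78
tool_pos: [0.5671, 0.1592, 0.1152]
tcp_rot: [0.516, 3.096, 0.0]
wrist_force: [0.8, -2.0, 6.1]
width: 0.004
grip_force: 2.9
```

```bash
python3 -c "
import g;g.look('w5')"
```

```text
t 8.7833 F [ 0.8 -2.   6.1] pos [0.5671 0.1592 0.1152] rel axis in tool [-0.0028  0.0452 -0.1151] tool x ang 161.1 q6 -1.01
red 2046 r 0.0493 world ang 160.1 jar -9.4
white 3869 r 0.0309 world ang 160.0 jar -9.4
```

View pics/w5.png

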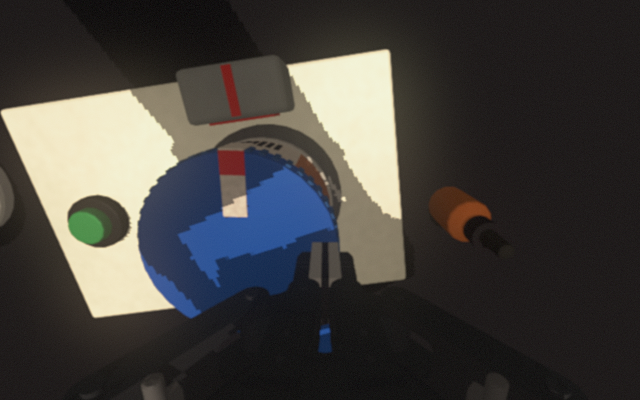

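The strip at (232,185) is close to pointing at the reader's red line at (231,90), and about 9° remain. Everything else is undisturbed.

Emit:
drive_tool:
  rows:
    - [0,0,-3,0.0024,0,0.0002,0]
    - [0,0,-3,0.0024,0,0,0]
    - [0,0,-3,0.0024,0,0,0]
    - [0,0,0,0,0,0,0]
    - [0,0,0,0,0,-0.001,0]
    - [0,0,0,0,0,-0.001,0]
    - [0,0,0,0,0,-0.02,0]
    - [0,0,0,0,0,-0.03,0]

```text
time: 9.5
tool_pos: [0.5553, 0.1607, 0.1615]
tcp_rot: [-0.276, -3.12, 0.004]
wrist_force: [0.1, -0.0, -0.1]
width: 0.004
grip_force: 0.0
```

Emit:
drive_tool:
  rows:
    - [0,0,0,-0.015,0.02,-0.03,0]
    - [0,0,0,-0.015,0,-0.02,0]
    - [0,0,0,0,0,0,0]
    - [0,0,0,0,0,0,0]

```text
time: 9.83
tool_pos: [0.593, 0.1761, 0.2166]
tcp_rot: [0.277, 3.128, 0.002]
wrist_force: [-0.0, 0.4, -1.2]
width: -0.002
grip_force: 0.0
```

```bash
cat > r.py <<'E'
from g import *
look('w6',.117)
S=status.read_state();p=read_camera("wrist");R=Ro.from_rotvec(S["tcp_rot"]).as_matrix()
T=np.eye(4);T[:3,:3]=R;T[:3,3]=S["tool_pos"];p["world_from_camera"]=T@p["mount"]
im=p["color"].astype(int)
# reader line in wrist view
n=480;s=.00025
def rect(c,z):
    P=[c+np.array([i*s*n/2,j*s*n/2,z]) for i,j in((-1,-1),(1,-1),(1,1),(-1,1))]
    M=cv2.getPerspectiveTransform(proj(p,P).astype(np.float32),np.float32([(0,0),(n,0),(n,n),(0,n)]))
    return cv2.warpPerspective(p["color"],M,(n,n)).astype(int),*np.meshgrid(c[0]+(np.arange(n)-n/2)*s,c[1]+(np.arange(n)-n/2)*s)
u=np.array([np.cos(np.radians(FRONT)),np.sin(np.radians(FRONT)),0])
def ln(X,Y,m,nm):
    q=np.c_[X[m],Y[m]].astype(np.float32);v=cv2.fitLine(q,cv2.DIST_HUBER,0,.01,.01).ravel();c=q.mean(0)
    a=np.degrees(np.arctan2(v[1],v[0]))%180
    d=(AX[:2]-c)@[-v[1],v[0]]; print(nm,m.sum(),"centre",c.round(4),"dir",a.round(1),"axis off line mm",(d*1000).round(1),"bearing of centre from axis",np.degrees(np.arctan2(*(c-AX[:2])[::-1])).round(2))
I,X,Y=rect(AX+.083*u,.062); red=(I[...,0]>80)&(I[...,0]>1.8*I[...,1])&(np.hypot(X-AX[0],Y-AX[1])>.07)&(np.hypot(X-AX[0]-.083*u[0],Y-AX[1]-.083*u[1])<.015); ln(X,Y,red,"reader")
for z in (.113,.117):
    I,X,Y=rect(AX,z);rr=np.hypot(X-AX[0],Y-AX[1])
    red=(I[...,0]>90)&(I[...,0]>2*I[...,1])&(rr<.056);ln(X,Y,red,"red")
    wh=(I.min(2)>80)&(rr<.047)&(rr>.018);ln(X,Y,wh,"white");ln(X,Y,wh|red,"strip")
    bl=(I[...,2]>I[...,0]+40); q=np.c_[X[bl],Y[bl]].astype(np.float32);print("lid circ",z,cv2.minEnclosingCircle((q-AX[:2].astype(np.float32))*1000))
# top camera
t=read_camera("top");cv2.imwrite("pics/top6.png",cv2.resize(t["color"][180:280,220:370,::-1],None,fx=5,fy=5,interpolation=cv2.INTER_CUBIC))
E
python3 r.py
```

```text
t 9.8333 F [-0.   0.4 -1.2] pos [0.593  0.1761 0.2166] rel axis in tool [-0.0322  0.0657 -0.2165] tool x ang 169.9 q6 -1.15
red 1827 r 0.0502 world ang 167.6 jar -1.8
white 3697 r 0.0331 world ang 167.6 jar -1.8
reader 2540 centre [0.4673 0.1331] dir 169.3 axis off line mm -0.2 bearing of centre from axis 169.2
red 2074 centre [0.5013 0.1271] dir 109.8 axis off line mm 42.7 bearing of centre from axis 168.7
white 4363 centre [0.5181 0.1234] dir 167.6 axis off line mm 1.0 bearing of centre from axis 169.32
strip 6437 centre [0.5127 0.1246] dir 167.5 axis off line mm 1.0 bearing of centre from axis 169.06
lid circ 0.113 ((-2.486100435256958, 0.8268588185310364), 53.525550842285156)
red 2009 centre [0.5015 0.1281] dir 114.8 axis off line mm 39.6 bearing of centre from axis 167.5
white 4226 centre [0.5181 0.1245] dir 167.7 axis off line mm -0.2 bearing of centre from axis 167.46
strip 6235 centre [0.5127 0.1256] dir 167.6 axis off line mm -0.1 bearing of centre from axis 167.47
lid circ 0.117 ((-2.9249653816223145, 2.02500319480896), 52.64994430541992)
```

View pics/w6.png

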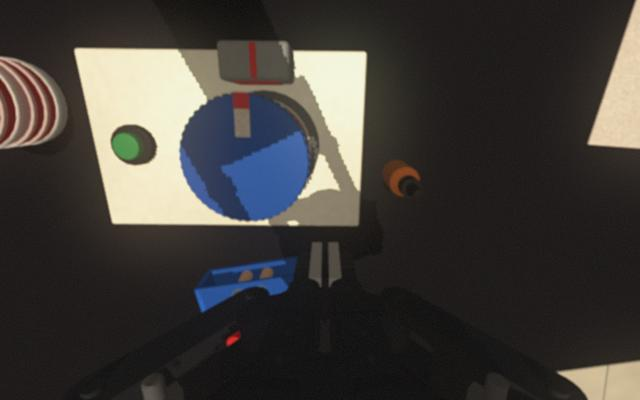

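The strip at (242,115) now nearly points along the reader's line. The fitted direction is 167.6° against 169.3°, so it is about 1.7° short and I'll nudge it.

Emit:
drive_tool:
  rows:
    - [0,0,0,0.016,-0.011,0.03,0]
    - [0,0,0,0.014,-0.011,0.03,0]
    - [0,0,0,0,0,0.025,0]
    - [0,0,0,0,0,0.01,0]
    - [0,0,0,0,0,0,0]
    - [0,0,0,0,0,0,0]
    - [0,0,0,0,0,0,0]

```text
time: 10.57
tool_pos: [0.5601, 0.1597, 0.1219]
tcp_rot: [0.276, 3.127, 0.001]
wrist_force: [0.8, -0.0, 0.6]
width: 0.002
grip_force: 0.0
```

Emit:
drive_tool:
  rows:
    - [0,0,0,0,0,0.001,0]
    - [0,0,0,0,0,0.001,0]
    - [0,0,0,0,0,0.001,0]
    - [0,0,0,0,0,0.001,0]
    - [0,0,0,0,0,0,0]
    - [0,0,0,0,0,0,0]

```text
time: 11.07
tool_pos: [0.5588, 0.1594, 0.1167]
tcp_rot: [0.276, 3.129, 0.0]
wrist_force: [-0.6, 0.9, 0.6]
width: -0.001
grip_force: 0.1
```

Emit:
drive_tool:
  rows:
    - [0,0,0,0,0,0.001,0]
    - [0,0,0,0,0,0.001,0]
    - [0,0,-1,0.0008,0,0,0]
    - [0,0,-1.2,0.0009,0,0,0]
    - [0,0,0,0,0,0,0]
    - [0,0,0,0,0,0,0]

```text
time: 11.57
tool_pos: [0.5583, 0.1598, 0.1156]
tcp_rot: [0.217, 3.131, 0.001]
wrist_force: [0.6, -0.6, 5.3]
width: 0.002
grip_force: 2.4
```

Emit:
drive_tool:
  rows:
    - [0,0,0,0,0,-0.001,0]
    - [0,0,0,0,0,-0.001,0]
    - [0,0,0,0,0,-0.01,0]
    - [0,0,0,0,0,-0.03,0]
    - [0,0,0,-0.015,0.02,-0.04,0]
    - [0,0,0,-0.015,0,-0.02,0]
    - [0,0,0,0,0,0,0]
    - [0,0,0,0,0,0,0]

```text
time: 12.23
tool_pos: [0.5881, 0.1735, 0.2135]
tcp_rot: [0.217, 3.133, 0.001]
wrist_force: [-0.1, -0.2, -0.2]
width: 0.003
grip_force: 0.0
```

```bash
python3 r.py; python3 -c "
from g import *
S=status.read_state();R=Ro.from_rotvec(S['tcp_rot']).as_matrix()
for z in(.03,): print('btn in tool',(R.T@(np.array([.5225,-.030,z])-S['tool_pos'])).round(4))"
```

```text
t 12.2333 F [-0.1 -0.2 -0.2] pos [0.5881 0.1735 0.2135] rel axis in tool [-0.0301  0.061  -0.2134] tool x ang 172.1 q6 -1.19
red 1819 r 0.0502 world ang 167.0 jar -2.4
white 3720 r 0.0331 world ang 167.0 jar -2.4
reader 2550 centre [0.4674 0.1331] dir 169.3 axis off line mm -0.2 bearing of centre from axis 169.19
red 2089 centre [0.5015 0.1277] dir 42.2 axis off line mm -40.4 bearing of centre from axis 168.0
white 4378 centre [0.5183 0.1238] dir 167.0 axis off line mm 0.9 bearing of centre from axis 168.51
strip 6467 centre [0.5129 0.125 ] dir 167.0 axis off line mm 0.8 bearing of centre from axis 168.3
lid circ 0.113 ((-2.3809731006622314, 0.8476131558418274), 53.488704681396484)
red 2020 centre [0.5016 0.1286] dir 43.2 axis off line mm -41.5 bearing of centre from axis 166.89
white 4233 centre [0.5182 0.1248] dir 167.1 axis off line mm -0.1 bearing of centre from axis 166.84
strip 6253 centre [0.5128 0.126 ] dir 167.0 axis off line mm -0.1 bearing of centre from axis 166.86
lid circ 0.117 ((-2.999610662460327, 1.970954179763794), 52.608036041259766)
btn in tool [ 0.0336 -0.2092  0.1802]
```

Emit:
drive_tool:
  rows:
    - [0,0,0,0.015,-0.009,0.03,0]
    - [0,0,0,0.013,-0.009,0.03,0]
    - [0,0,0,0,0,0.022,0]
    - [0,0,0,0,0,0.01,0]
    - [0,0,0,0,0,0,0]
    - [0,0,0,0,0,0,0]
    - [0,0,0,0,0,0.002,0]
    - [0,0,0,0,0,0.001,0]

```text
time: 13.05
tool_pos: [0.5585, 0.1596, 0.118]
tcp_rot: [0.216, 3.132, 0.001]
wrist_force: [-0.1, -0.2, 0.7]
width: 0.002
grip_force: 0.0
```

Emit:
drive_tool:
  rows:
    - [0,0,0,0,0,0.001,0]
    - [0,0,0,0,0,0.001,0]
    - [0,0,0,0,0,0.0005,0]
    - [0,0,0,0,0,0,0]
    - [0,0,0,0,0,0,0]

```text
time: 13.47
tool_pos: [0.5582, 0.1597, 0.1155]
tcp_rot: [0.216, 3.132, 0.001]
wrist_force: [-0.3, 1.0, 4.8]
width: -0.002
grip_force: 2.6
```

```bash
python3 -c "
import g;g.look()"
```

```text
t 13.4667 F [-0.3  1.   4.8] pos [0.5582 0.1597 0.1155] rel axis in tool [-0.0023  0.0432 -0.1155] tool x ang 172.1 q6 -1.2
red 2047 r 0.0492 world ang 166.1 jar -3.3
white 4420 r 0.0316 world ang 166.1 jar -3.3
```

Emit:
drive_tool:
  rows:
    - [0,0,0,0,0,0.0009,0]
    - [0,0,-1,0.0009,0,0,0]
    - [0,0,-1,0.0009,0,0,0]
    - [0,0,-1,0.0009,0,0,0]
    - [0,0,0,0,0,0,0]
    - [0,0,0,0,0,0,0]

```text
time: 14.02
tool_pos: [0.5566, 0.16, 0.1153]
tcp_rot: [0.134, 3.134, 0.002]
wrist_force: [1.8, 1.3, 6.5]
width: 0.001
grip_force: 3.1
```

```bash
python3 -c "
import g;g.look()"
```

```text
t 14.0167 F [1.8 1.3 6.5] pos [0.5566 0.16   0.1153] rel axis in tool [-0.0033  0.0433 -0.1152] tool x ang 175.1 q6 -1.25
red 2067 r 0.0492 world ang 167.5 jar -1.9
white 4496 r 0.0317 world ang 167.3 jar -2.1
```

Moved about 1.3°. A bit more is needed, about 2° with the compliance take-up.

Emit:
drive_tool:
  rows:
    - [0,0,-1,0.0009,0,0.0003,0]
    - [0,0,-1,0.0009,0,0,0]
    - [0,0,0,0,0,0,0]
    - [0,0,0,0,0,0,0]

```text
time: 14.4
tool_pos: [0.555, 0.1603, 0.1152]
tcp_rot: [0.079, 3.135, 0.002]
wrist_force: [1.5, 0.4, 6.1]
width: 0.0
grip_force: 3.3
```

```bash
python3 -c "
import g;g.look()"
```

```text
t 14.4 F [1.5 0.4 6.1] pos [0.555  0.1603 0.1152] rel axis in tool [-0.0033  0.0433 -0.1151] tool x ang 177.1 q6 -1.28
red 2065 r 0.0492 world ang 169.4 jar 0.0
white 4540 r 0.0319 world ang 169.1 jar -0.4
```

Emit:
drive_tool:
  rows:
    - [0,0,-0.8,0.0006,0,0,0]
    - [0,0,0,0,0,0,0]
    - [0,0,0,0,0,-0.002,0]
    - [0,0,0,0,0,-0.002,0]
    - [0,0,0,0,0,-0.016,0]
    - [0,0,0,0,0,-0.03,0]
    - [0,0,0,-0.015,0.02,-0.03,0]
    - [0,0,0,-0.015,0,-0.02,0]

```text
time: 15.12
tool_pos: [0.5825, 0.1805, 0.2149]
tcp_rot: [-0.056, -3.141, -0.002]
wrist_force: [0.6, 0.3, 0.8]
width: -0.003
grip_force: 0.0
```

Emit:
drive_tool:
  rows:
    - [0,0,0,0,0,0,0]
    - [0,0,0,0,0,0,0]

```text
time: 15.28
tool_pos: [0.5836, 0.1787, 0.2141]
tcp_rot: [0.057, 3.14, 0.0]
wrist_force: [-0.7, -0.2, -0.5]
width: -0.002
grip_force: 0.0
```

```bash
python3 r.py; python3 -c "
from g import *
S=status.read_state();R=Ro.from_rotvec(S['tcp_rot']).as_matrix()
print('btn in tool',(R.T@(np.array([.5225,-.030,.03])-S['tool_pos'])).round(4))"
```

```text
t 15.2833 F [-0.7 -0.2 -0.5] pos [0.5836 0.1787 0.2141] rel axis in tool [-0.0314  0.0626 -0.214 ] tool x ang 177.9 q6 -1.28
red 1831 r 0.0502 world ang 170.1 jar 0.7
white 3770 r 0.0331 world ang 170.2 jar 0.8
reader 2539 centre [0.4673 0.1331] dir 169.5 axis off line mm -0.4 bearing of centre from axis 169.19
red 2051 centre [0.501 0.125] dir 46.1 axis off line mm -40.8 bearing of centre from axis 171.05
white 4397 centre [0.518  0.1221] dir 170.3 axis off line mm 0.7 bearing of centre from axis 171.57
strip 6448 centre [0.5126 0.123 ] dir 170.1 axis off line mm 0.8 bearing of centre from axis 171.35
lid circ 0.113 ((-2.3723509311676025, 0.8012058734893799), 53.50152587890625)
red 1988 centre [0.5011 0.126 ] dir 44.4 axis off line mm -40.6 bearing of centre from axis 169.95
white 4247 centre [0.5178 0.1231] dir 170.4 axis off line mm -0.3 bearing of centre from axis 169.91
strip 6235 centre [0.5125 0.124 ] dir 170.1 axis off line mm -0.1 bearing of centre from axis 169.93
lid circ 0.117 ((-3.1042187213897705, 1.892558217048645), 52.64961242675781)
btn in tool [ 0.0497 -0.2097  0.1812]
```

Emit:
drive_tool:
  rows:
    - [0,0,0,0.0071,-0.03,0,0]
    - [0,0,0,0.0071,-0.03,0,0]
    - [0,0,0,0.0071,-0.03,0,0]
    - [0,0,0,0.0071,-0.03,0,0]
    - [0,0,0,0.0071,-0.03,0,0]
    - [0,0,0,0.0071,-0.03,0,0]
    - [0,0,0,0.0071,-0.0297,0,0]
    - [0,0,0,0,0,0,0]

```text
time: 16.1
tool_pos: [0.5221, -0.0332, 0.211]
tcp_rot: [-0.063, -3.136, 0.003]
wrist_force: [0.1, 0.5, 0.1]
width: -0.002
grip_force: 0.0
```

Emit:
drive_tool:
  rows:
    - [0,0,0,0,0,0.03,0]
    - [0,0,0,0,0,0.035,0]
    - [0,0,0,0,0,0.035,0]
    - [0,0,0,0,0,0.035,0]
    - [0,0,0,0,0,0.025,0]
    - [0,0,0,0,0,0.012,0]
    - [0,0,0,0,0,0,0]
    - [0,0,0,0,0,0,0]

```text
time: 16.77
tool_pos: [0.5246, -0.0288, 0.0405]
tcp_rot: [-0.057, -3.139, -0.0]
wrist_force: [0.4, 0.6, 0.4]
width: -0.0
grip_force: 0.0
```

Run:
```python
from g import *
look('w8',.117)
S=status.read_state();R=Ro.from_rotvec(S['tcp_rot']).as_matrix()
print('btn in tool',(R.T@(np.array([.5225,-.030,.03])-S['tool_pos'])).round(4))
```

```text
t 16.7667 F [0.4 0.6 0.4] pos [ 0.5246 -0.0288  0.0405] rel axis in tool [ 0.0203 -0.1469 -0.0405] tool x ang 177.9 q6 -1.64
btn in tool [ 0.0036 -0.0012  0.012 ]
```

View pics/w8.png

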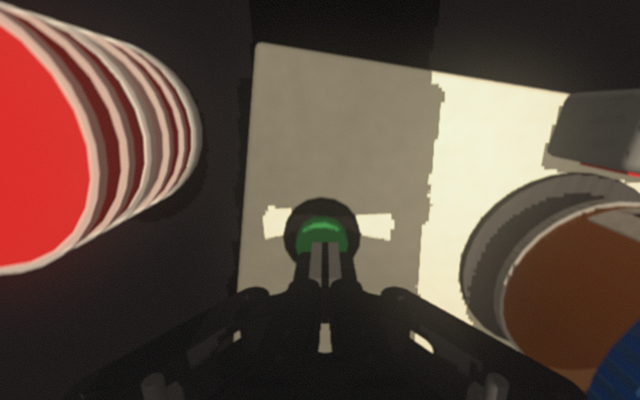

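The fingertip is over the green button (centre about (321,235)), inside its dark collar. Next I feel downward.

Emit:
drive_tool:
  rows:
    - [0,0,0,0.002,-0.001,0.003,0]
    - [0,0,0,0,0,0.003,0]
    - [0,0,0,0,0,0.002,0]
    - [0,0,0,0,0,0,0]
    - [0,0,0,0,0,0,0]

```text
time: 17.23
tool_pos: [0.5242, -0.0301, 0.034]
tcp_rot: [0.058, 3.14, -0.0]
wrist_force: [0.3, -0.6, 1.9]
width: 0.0
grip_force: 0.7
```

Emit:
drive_tool:
  rows:
    - [0,0,0,0,0,0.001,0]
    - [0,0,0,0,0,0.001,0]
    - [0,0,0,0,0,0.001,0]
    - [0,0,0,0,0,0,0]
    - [0,0,0,0,0,0,0]

```text
time: 17.65
tool_pos: [0.5242, -0.0301, 0.0306]
tcp_rot: [0.058, 3.14, -0.0]
wrist_force: [1.0, -0.2, 3.5]
width: 0.001
grip_force: 1.7
```

Emit:
drive_tool:
  rows:
    - [0,0,0,0,0,0.001,0]
    - [0,0,0,0,0,0.001,0]
    - [0,0,0,0,0,0,0]
    - [0,0,0,0,0,0,0]

```text
time: 17.98
tool_pos: [0.5241, -0.0301, 0.0285]
tcp_rot: [0.058, 3.14, -0.0]
wrist_force: [2.1, -0.4, 4.4]
width: 0.001
grip_force: 2.2
```

Emit:
drive_tool:
  rows:
    - [0,0,0,0,0,0.001,0]
    - [0,0,0,0,0,0,0]
    - [0,0,0,0,0,0,0]

```text
time: 18.23
tool_pos: [0.5242, -0.0301, 0.028]
tcp_rot: [0.058, 3.14, -0.0]
wrist_force: [0.4, -0.7, 7.6]
width: 0.001
grip_force: 4.0
```

Emit:
drive_tool:
  rows:
    - [0,0,0,0,0,0.0007,0]
    - [0,0,0,0,0,0,0]
    - [0,0,0,0,0,0,0]
    - [0,0,0,0,0,0,0]

```text
time: 18.57
tool_pos: [0.5242, -0.0301, 0.0279]
tcp_rot: [0.057, 3.14, -0.0]
wrist_force: [-1.8, -0.6, 13.1]
width: -0.002
grip_force: 6.3
```

Emit:
drive_tool:
  rows:
    - [0,0,0,0,0,-0.002,0]
    - [0,0,0,0,0,-0.004,0]
    - [0,0,0,0,0,-0.02,0]
    - [0,0,0,0,0,-0.035,0]
    - [0,0,0,0,0,-0.035,0]
    - [0,0,0,0,0,-0.035,0]
    - [0,0,0,0,0,-0.035,0]
    - [0,0,0,0,0,-0.02,0]

```text
time: 19.23
tool_pos: [0.5235, -0.0299, 0.2156]
tcp_rot: [0.057, 3.14, 0.0]
wrist_force: [1.1, 0.8, 0.9]
width: -0.002
grip_force: 0.0
```

Emit:
drive_tool:
  rows:
    - [0,0,0,-0.02,0,0,0]
    - [0,0,0,-0.03,0,0,0]
    - [0,0,0,-0.03,0.03,0,0]
    - [0,0,0,0,0.03,0,0]
    - [0,0,0,0,0.03,0,0]
    - [0,0,0,0,0.02,0,0]
    - [0,0,0,0,0,0,0]
    - [0,0,0,0,0,0,0]

```text
time: 19.9
tool_pos: [0.6053, 0.0773, 0.2107]
tcp_rot: [-0.054, -3.137, 0.001]
wrist_force: [0.3, -0.9, 0.3]
width: -0.003
grip_force: 0.0
```

```bash
python3 r.py; python3 -c "
from g import *;look('w9')"
```

```text
t 19.9 F [ 0.3 -0.9  0.3] pos [0.6053 0.0773 0.2107] rel axis in tool [-0.0556 -0.0382 -0.2109] tool x ang 178.0 q6 -1.45
red 2277 r 0.0498 world ang 170.2 jar 0.8
white 5236 r 0.033 world ang 169.9 jar 0.5
reader 2739 centre [0.4678 0.1332] dir 169.2 axis off line mm -0.1 bearing of centre from axis 169.09
red 2282 centre [0.501  0.1265] dir 46.8 axis off line mm -42.1 bearing of centre from axis 169.4
white 5746 centre [0.5176 0.1239] dir 171.1 axis off line mm -1.5 bearing of centre from axis 168.58
strip 7918 centre [0.513  0.1246] dir 171.1 axis off line mm -1.5 bearing of centre from axis 168.88
lid circ 0.113 ((-1.878960132598877, 0.6835200190544128), 53.64699935913086)
red 2311 centre [0.5012 0.1257] dir 47.5 axis off line mm -41.8 bearing of centre from axis 170.33
white 5591 centre [0.5178 0.1232] dir 170.7 axis off line mm -0.6 bearing of centre from axis 169.71
strip 7789 centre [0.513  0.1239] dir 171.5 axis off line mm -1.0 bearing of centre from axis 169.94
lid circ 0.117 ((-2.19260573387146, 0.006210231222212315), 52.77225875854492)
t 20.05 F [ 0.7 -0.3  0.4] pos [0.6061 0.0755 0.2117] rel axis in tool [-0.057  -0.0398 -0.2118] tool x ang 177.9 q6 -1.45
red 2270 r 0.0501 world ang 169.5 jar 0.1
white 5332 r 0.0332 world ang 168.9 jar -0.5
```

View pics/w6.png

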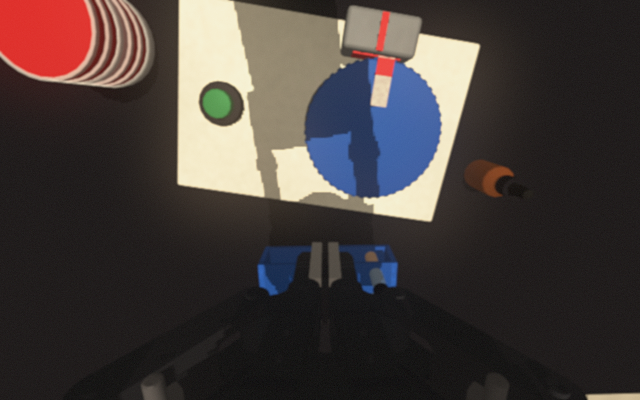

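The strip at (382,82) lines up with the reader's red line at (384,32). The button is up at (216,103), and the dishes, dropper and rack still stand. Handing in.

```bash
python3 -c "
from workcell import workorder;print(workorder.finish_job())"
```

```text
the job is handed in; nothing more can be done
None
```

The job is handed in: the label faces the reader to within about 1° by the wrist camera, the scan button went fully down and came back up, and the dishes, dropper and rack still stand where they were.

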